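# Fit the drive handle and counter-hold the hidden bolt head

### The job

Fit the loose orange T-handle onto the square spindle of the right-angle nut drive, turned to match the square and pushed fully home, and let go of it. Then reach down into the gap behind the blue bracket, grip the oblong bolt head there by its two long flat sides, between the fingers, so that those flats stand upright, and finish while still holding it firmly, so that it cannot turn while I wind the handle. Leave the loose parts lying around where they are.

Things in the scene. Friction and masses are not known exactly. Their poses are not given: they have to be found in the camera images.
- drive_unit: Fixed unit. Origin on the surface below the mid REAR face of the front plate; +x away from the robot, z up. Blue U-bracket, ends and top open: front plate x -8..0, rear plate x 50..56, y -55..55, top z 98 mm; gap 50 mm wide, floor z 10. In front a grey gearbox 56 x 56 mm, centred x -100, collar top z 80, with upright square spindle; a 26 mm tube (axis z 65) joins it to a brass nut on the plate.
- spindle_seat (a point): On the spindle's axis, on the collar (z 80 mm) where the handle's hub comes to rest; x and y axes are normal to the spindle's flats, z up. The spindle is 14 mm square, rises 20 mm above this point, and is tapered over its top 4 mm.
- spindle (a joint): Angle of the spindle about the vertical, rad, 0 = square with the unit, counterclockwise from above positive; stiff (0.08 N m) but can turn.
- handle: Loose T-handle, about 120 g, standing on its hub. Origin at the hub's underside = mouth of the bore; z up. Aluminium hub 34 x 34 mm, z 0..22, with a 16 mm square bore 22 mm deep, open below, flats normal to x and y. On it an orange bar, 70 mm along x, 16 mm along y, z 22..46 mm, to be pinched across y. Fits the spindle in any quarter turn.
- bolt_head (a point): Centre of the oblong hammer-type bolt head in the gap, 19 mm behind the front plate's rear face, z 65 mm (33 mm below the rim). Steel, 14 mm across its two long flats, 34 mm tall, 18 mm thick along x (the level bolt axis); 30 mm washers fill the 10 mm up to the plate. Turns with the bolt; at joint 0 its long flats stand upright, facing y and -y.
- bolt (a joint): Angle of the bolt about its level axis, rad; 0 = long flats upright. A weak spring (0.4 N m/rad towards 0.22, friction 0.03 N m) keeps it 0.14 to 0.3 rad off when nobody holds it; fingers closing on its two sides from above turn it upright to 0; it springs back when released.
- heatsink: Silver finned heatsink 50 x 42 x 23 mm, loose bystander, origin under its centre.
- relay_orange: Orange relay 28 x 30 x 36 mm high, loose bystander, origin under its centre.
- relay_black: Black relay 12 x 31 x 16 mm, loose bystander.
- terminal_green: Green terminal block 14 x 51 x 18 mm, loose bystander.
Not all that is in view belongs to the job. There is more than one size of the handle; the job needs the larger.

How it is judged (in metres and radians):
On the way, in this order (a step that is already met when the one before it is completed fails the run):
1. the handle sits fully home on the square spindle and is let go (horizontal distance between handle and spindle_seat below 0.004 m and z of handle in the frame of spindle_seat between -0.004 and 0.003 m and angle between handle's own z axis and vertical below 0.08 rad and (angle between the x axis of handle and the x axis of spindle_seat, either way round below 0.2 rad or angle between the x axis of handle and the y axis of spindle_seat, either way round below 0.2 rad) and contact force between the fingers and handle below 0.5 N), for 0.2 s.
2. the fingers grip the bolt head and hold it upright (contact force between the fingers and bolt above 10 N and value of joint bolt between -0.09 and 0.09 rad and velocity of joint bolt between -0.1 and 0.1 rad/s and horizontal distance between the grasp point and bolt_head below 0.02 m and z of the grasp point in the frame of bolt_head below 0.03 m), for 0.3 s.
At the end, for the whole second after the job is handed in: Handle on the spindle (4 mm off-axis, 3 mm off fully down, 0.08 rad tilt at most, flats matching), untouched by the fingers. Fingers press the bolt head with over 10 N, TCP within 20 mm sideways and under 30 mm above its centre; bolt still, within 0.09 rad of upright. Bystanders within 30 mm (all of step 1 and all of step 2); the arm keeps its last pose, push and grip.
It fails at once if a loose bystander is pushed more than 30 mm (distance of any of heatsink, relay_orange, relay_black, terminal_green from where it was at the start of the episode above 0.03 m).
It also fails if it takes over 42 s, if anything falls off the work surface, if the arm or the gripper's body presses on something with over 40 N, if the wrist force passes 120 N, or if a joint passes its speed limit or range.

### The arm

A 6-joint arm with a two-finger parallel gripper is mounted at the origin on a cart in front of the work surface, level with it; the furniture and walls round the work are solid. World frame = base frame: x ahead of the robot, y to its left, z up, the work surface at z = 0. Lengths are in mm, angles in degrees, forces in N, time in s.
With the tool pointing down it reaches from about 375 to 750 mm from the base axis. Payload 9 kg.
Tool frame: the origin (TCP) lies between the finger pads, 19 mm behind the fingertips; this is the grasp point; z points along the fingers, y is the line along which they close (so a half turn about z gives the same grasp; the last joint's range is limited). The gripper opens to 85 mm and grips with 20 to 120 N. Pads are 22 mm wide; open, the fingers measure 114 mm over their backs; the gripper's body (76 mm by 85 mm) begins 54 mm behind the grasp point. The pads swing forward as they close: fully open they stand 13 mm farther back than shut.
Start: joints at [58.745, 5.964, 5.575, 89.605, 0, 77.527], TCP at [193.181, 568.081, 250.031] pointing down, gripper open.
Joint ranges: [-171.21, 171.21], [-48.23, 106.86], [-62.78, 66.21], [-105.2, 120.99], [-86.42, 89.51], [-180, 180]. Speed limits (degrees/s): [127.2, 127.2, 147.25, 180, 180, 180].

### API

Orientations are given as [roll, pitch, yaw] about the fixed x, y, z axes, in that order (R = Rz(yaw) Ry(pitch) Rx(roll)).
In Python, from station import telemetry, snapshot, finish_job gives the robot as it stands.
- The arm moves only by the tool arm_command, never from a script. Its argument "increments" is text: rows parted by semicolons, each of 7 numbers parted by spaces: the shift along the tool's x, y, z as a fraction of full scale, then the turn, a rotation vector about the tool's x, y, z as a fraction of full scale, then the opening, from 0 (shut) to 1 (fully open). A call has 1 to 5 rows; each row is the pose to reach, as a shift and turn from the pose commanded when the call began, along the tool's axes at that moment; what a row does not reach only later rows make up. Full scale, the value 1, is 20 cm for a shift and 90 degrees for a turn. A row lasts 1/8 s, in which the tool goes at most 62.5 mm and 10.7 degrees, less where a joint would pass 70% of its speed; a pose out of reach is approached as far as the arm can. A call with a number of a shift or a turn outside -1 to 1 is refused whole. A call with a gripper value outside its range is refused whole. The fingers move at their own pace and stop on an object; the grip force is fixed at half the most. Time passes only in rows, so rows that repeat a pose let the fingers close. It gives the time, the measured TCP pose, the force, the opening and the grip force at its end, in the units of the state.
- telemetry.sense(): the state, without advancing time (a new reading comes with each control period).
- snapshot(name): name is "side" or "top"; returns a dict with "pixels" (480x640x3 uint8, red, green, blue), "fov_y" (degrees; the focal length in pixels is half the picture's height over the tangent of half this angle, whatever the lens; pixels are square), "cx", "cy" (the principal point, pixels), "k1" (the pictures are not rectified: a ray, as slopes to the right and down, at radius r is drawn at 1 + k1 r^2 times it, then the intrinsics apply), "rvec" (rotation vector, rad) and "tvec" (3), from world to camera coordinates, as OpenCV has them. Camera axes: x right, y down, z forward; pixel columns grow to the right and rows downward; lengths in mm; the calibration is good to about 2 mm. A picture is of the moment at which its call begins. There is no depth.
- finish_job(): hands the job in; it is judged then, once.
The state is a dict: "time_s": time; "joint_pos": joint angles; "joint_vel": joint speeds; "tau": joint torques, N m; "ee_pos": TCP position; "orientation": TCP orientation; "force": force on the tool from outside, world axes, zero at the start; "moment": the same for the moment, N m; "gripper_width": opening from 0.0 (shut) to 1.0 (fully open); "gripper_force": force on a finger pad.
Only numpy, scipy, OpenCV 4.12 (cv2) and the standard library are available. Lean on these libraries where they do the work, as an engineer would, in place of code of your own. Each camera call takes 0.05 s, during which the arm holds its last target. There are 200 camera calls.

## Working session

There is one attempt and no reset: what is moved stays moved. The work goes in short steps, Python scripts to look and compute and a tool call to move; the robot and the scene stay as the last step left them, time stands still between calls to the robot, and variables do not carry over. Pictures are saved under pics/ and viewed, at most 10 in all, crops included, and the job is handed in when it is done.

Besides the shell and the picture viewer there is one more tool, called after ">>>" as name(argument=value, ...) on one line, values as JSON. arm_command: Moves the arm, as the interface text tells. Shift numbers are shares of 20 cm and turn numbers shares of 90 degrees, none past 1 either way. Its arguments: {"type":"object","properties":{"increments":{"type":"string"}},"required":["increments"]}

```bash
mkdir -p pics
cat > h.py <<'E'
import numpy as np, cv2, json
from station import telemetry, snapshot, finish_job
def cam(n,save=None):
    s=snapshot(n)
    if save:
        cv2.imwrite('pics/'+save+'.png',s['pixels'][:,:,::-1]); 
        np.savez('cam_'+n,**{k:np.array(v) for k,v in s.items() if k!='pixels'})
    return s
def load(n): return dict(np.load('cam_%s.npz'%n))
def K(s):
    f=240/np.tan(np.radians(float(s['fov_y']))/2)
    return np.array([[f,0,float(s['cx'])],[0,f,float(s['cy'])],[0,0,1]]), np.array([float(s['k1']),0,0,0])
def ray(s,uv):
    k,d=K(s); p=cv2.undistortPoints(np.array([[uv]],float),k,d)[0,0]
    R=cv2.Rodrigues(np.array(s['rvec'],float))[0]; t=np.array(s['tvec'],float).ravel()
    return -R.T@t, R.T@np.array([p[0],p[1],1])
def atz(s,uv,z):
    c,d=ray(s,uv); return c+d*(z-c[2])/d[2]
def tri(s1,u1,s2,u2):
    a,b=ray(s1,u1); c,d=ray(s2,u2)
    m=np.linalg.lstsq(np.c_[b,-d],c-a,rcond=None)[0]
    p,q=a+b*m[0],c+d*m[1]; return (p+q)/2,np.linalg.norm(p-q)
def proj(s,P):
    k,d=K(s); return cv2.projectPoints(np.array(P,float).reshape(-1,1,3),np.array(s['rvec'],float),np.array(s['tvec'],float),k,d)[0][:,0]
E
python3 - <<'E'
from h import *
for n in('side','top'):
    s=cam(n,n+'0'); print(n,ray(s,(320,240)),s['fov_y'],s['k1'])
print(telemetry.sense())
E
```

```text
side (array([ 63.8581148 , 933.54751608, 397.41897956]), array([ 0.53545887, -0.7658237 , -0.35657497])) 49.97158848246891 -0.05784572791548336
top (array([434.21106225, 276.87355809, 954.57505612]), array([ 0.06030431,  0.02932383, -0.99811658])) 50.6998033597216 0.004679585148604089
{'time_s': 0.1, 'joint_pos': array([ 5.87461138e+01,  5.99611093e+00,  5.53048759e+00,  8.96037407e+01,
       -6.54099788e-04,  7.75279701e+01]), 'joint_vel': array([-0.05082697, -0.17364509,  0.03987495,  0.01394842, -0.03480596,
       -0.10639489]), 'tau': array([ 4.98910566e-03, -5.58207178e+01,  5.04720068e+01,  1.30629132e-02,
       -2.27208143e-04,  1.51906391e-05]), 'ee_pos': array([193.01354532, 567.81378063, 249.2808556 ]), 'orientation': array([-1.79932132e+02, -1.43413965e-02,  1.61218136e+02]), 'force': array([-0.85895791, -0.68301939, -0.18303291]), 'moment': array([-0.00552631, -0.03018246, -0.01716594]), 'gripper_force': 0.0, 'gripper_width': 1.0007025631239388}
```

View pics/top0.png

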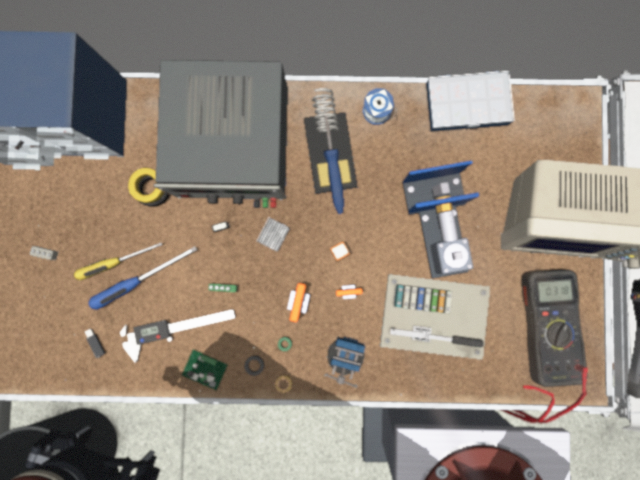

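View pics/side0.png

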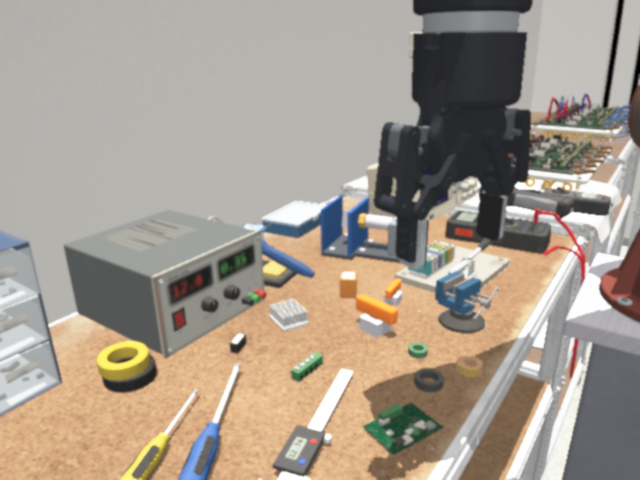

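Top view: handle candidates are (299,302), which is larger, and (349,292), which is smaller. The orange relay at (340,251) could also be confused. The drive is at (450,220), with its spindle near (455,257). In the side view the larger handle is at (377,310), and the gripper hides the drive's spindle.

Run:
```python
import cv2
a=cv2.imread('pics/top0.png'); b=cv2.imread('pics/side0.png')
L=cv2.resize(a[275:335,270:370],(800,480),interpolation=cv2.INTER_CUBIC)
cv2.imwrite('pics/c1.png',L)
cv2.imwrite('pics/c2.png',cv2.resize(a[155:280,395:480],(408,600),interpolation=cv2.INTER_CUBIC))
S=cv2.resize(b[270:345,330:430],(800,600),interpolation=cv2.INTER_CUBIC)
cv2.imwrite('pics/c3.png',S)
```

```text
(no output)
```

View pics/c1.png

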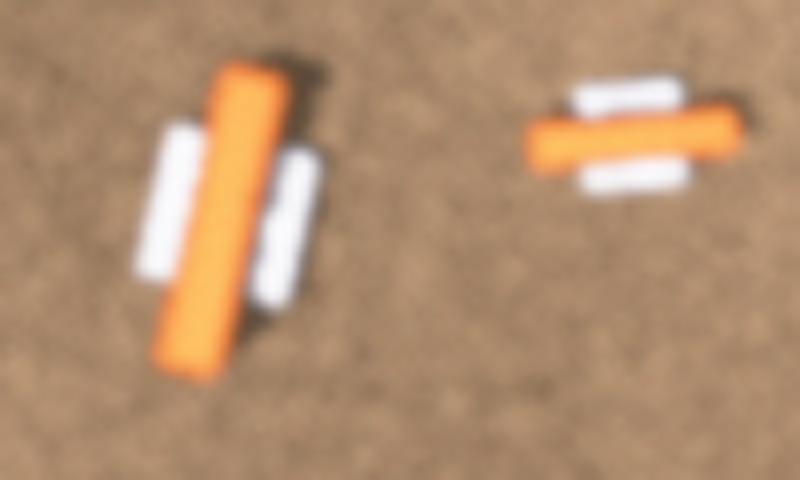

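View pics/c2.png

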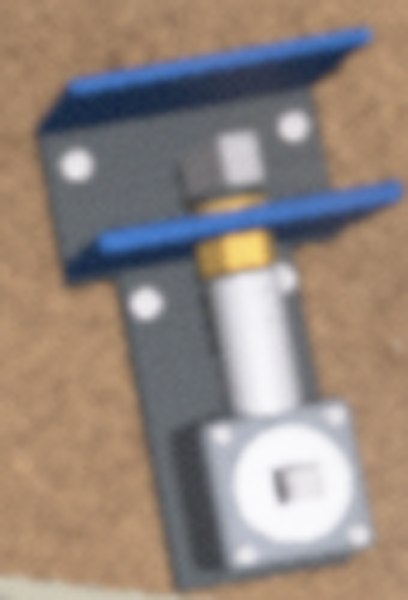

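View pics/c3.png

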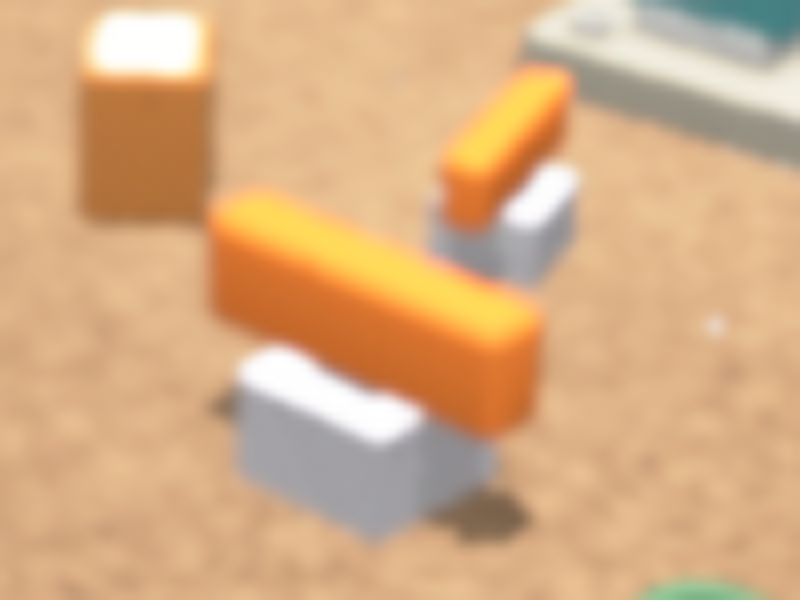

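Crops: the larger handle's bar top is centred at c1 (222,220) and c3 (378,260), in front of a hub that is visibly bigger than the small one's. That is the one to use. In c2 the spindle top is about (303,482) and the plate rims end at (102,244)/(400,192) and (72,90)/(370,38).

```bash
cat >> h.py <<'E'
def up(x,y,x0,y0,s): return (x0+(x+.5)/s-.5, y0+(y+.5)/s-.5)
def fit(obs,x0):
    """obs: list of (cam, uv, local pt); x0=[x,y,yawdeg,z]"""
    from scipy.optimize import least_squares
    def f(p):
        c,s=np.cos(np.radians(p[2])),np.sin(np.radians(p[2])); r=[]
        for cm,uv,l in obs:
            w=[p[0]+c*l[0]-s*l[1],p[1]+s*l[0]+c*l[1],l[2]+p[3]]
            r+=list(proj(cm,[w])[0]-uv)
        return np.array(r+[p[3]*.05])
    q=least_squares(f,x0); return q.x,np.round(q.fun,1)
E
python3 - <<'E'
from h import *
T,S=load('top'),load('side')
c1=lambda x,y:up(x,y,270,275,8); c2=lambda x,y:up(x,y,395,155,4.8); c3=lambda x,y:up(x,y,330,270,8)
print('bar top',tri(T,c1(222,221),S,c3(378,260)))
o=[(T,c1(214,64),(35,8,46)),(T,c1(292,80),(35,-8,46)),(T,c1(222,381),(-35,-8,46)),(T,c1(152,362),(-35,8,46)),
(S,c3(212,205),(35,8,46)),(S,c3(262,186),(35,-8,46)),(S,c3(546,308),(-35,-8,46)),(S,c3(487,330),(-35,8,46)),
(S,c3(376,540),(-17,17,0)),(S,c3(240,475),(17,17,0))]
print(fit(o,[350,450,-10,0]))
u=[(T,c2(102,244),(-4,55,98)),(T,c2(400,192),(-4,-55,98)),(T,c2(72,90),(53,55,98)),(T,c2(370,38),(53,-55,98)),(T,c2(294,484),(-100,0,80)),(T,c2(306,482),(-100,0,100))]
p=fit(u,[450,200,-10,0]);print(p)
print('gearbox spots',atz(T,c2(294,484),80),atz(T,c2(304,482),100))
# side: plate rim ends + guess projections
c,s=np.cos(np.radians(p[0][2])),np.sin(np.radians(p[0][2]))
for l in [(-4,55,98),(53,55,98),(-100,0,100),(19,0,65)]:
    print(l,proj(S,[[p[0][0]+c*l[0]-s*l[1],p[0][1]+s*l[0]+c*l[1],l[2]]]))
E
```

```text
bar top (array([378.0000349 , 342.11478058,  45.90216532]), np.float64(1.386690708164176))
(array([378.74123658, 342.72681234, -12.73710743,   1.10817055]), array([ 0.9, -1.4, -0.2, -1.2, -1. , -0.4, -1. , -0.2, -0.7,  0.1,  0.4,
       -0.9,  1.3, -0.3,  1.3,  0.8,  0.3,  0.5,  0.1, -0.1,  0.1]))
(array([563.22170923,  85.6440537 ,  11.33293252, -10.1956236 ]), array([-0.1,  0.4,  0.5, -0.2, -0.2,  0.2,  0.2, -0.2, -0.4, -0.1, -0.1,
       -0.1, -0.5]))
gearbox spots [464.59696879  67.78748803  80.        ] [464.66761527  69.06397317 100.        ]
(-4, 55, 98) [[350.31046625 212.23181698]]
(53, 55, 98) [[322.55963944 209.11512235]]
(-100, 0, 100) [[407.49795726 208.29334543]]
(19, 0, 65) [[348.91382286 218.75911161]]
```

```bash
cat >> h.py <<'E'
from scipy.spatial.transform import Rotation as Ro
def inc(P,rpy,every=1):
    s=telemetry.sense(); R=Ro.from_euler('xyz',s['orientation'],degrees=True); G=Ro.from_euler('xyz',rpy,degrees=True)
    d=R.inv().apply(np.array(P)-s['ee_pos'])/200; w=np.degrees((R.inv()*G).as_rotvec())/90
    print('at',np.round(s['ee_pos'],1),np.round(s['orientation'],1),'t',s['time_s'],'F',np.round(s['force'],1),'w',round(s['gripper_width'],3),s['gripper_force'])
    print('inc',np.round(d,4),np.round(w,4))
E
python3 -c "
from h import *
inc([378.5,342.5,150],[180,0,167.3])"
```

```text
at [193.  567.8 249.3] [-179.9   -0.   161.2] t 0.1 F [-0.9 -0.7 -0.2] w 1.001 0.0
inc [-1.2409 -0.7674  0.497 ] [-0.0007 -0.0002 -0.0676]
```

>>> arm_command(increments="-0.2 -0.12 0 0 0 0 1; -0.45 -0.28 0.1 0 0 0 1; -0.65 -0.4 0.2 0 0 0 1; -0.65 -0.4 0.25 0 0 0 1; -0.65 -0.4 0.25 0 0 0 1")

```text
time_s: 0.72
ee_pos: [290.0, 450.3, 199.3]
orientation: [-179.9, -0.1, 161.2]
force: [-0.4, -0.1, 0.7]
gripper_width: 1.002
gripper_force: 0.0
```

```bash
python3 -c "
from h import *
inc([378.5,342.5,150],[180,0,167.3])
s=cam('side','side1');b=s['pixels'][:,:,::-1]
cv2.imwrite('pics/c4.png',cv2.resize(b[180:270,310:440],(780,540),interpolation=cv2.INTER_CUBIC))"
```

```text
at [290.  450.3 199.3] [-1.799e+02 -1.000e-01  1.612e+02] t 0.725 F [-0.4 -0.1  0.7] w 1.002 0.0
inc [-0.593  -0.3675  0.2461] [-0.0006 -0.0006 -0.0679]
```

View pics/c4.png

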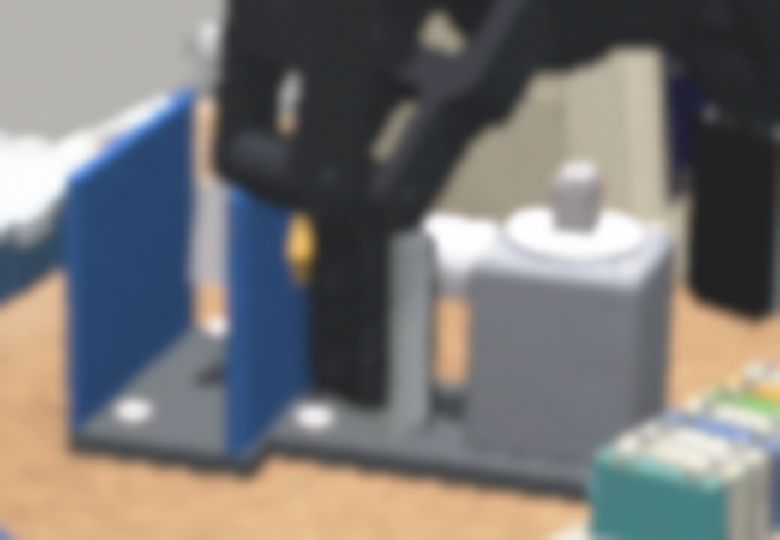

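c4: the spindle top is at about (578,172) and its base at (578,228). The left top corners of the plates are at (70,182) and (232,190), and the collar is centred at (578,233). The gearbox top's nearest left corner is at (470,265).

Run:
```python
from h import *
T,S=load('top'),load('side')
c2=lambda x,y:up(x,y,395,155,4.8); c4=lambda x,y:up(x,y,310,180,6)
print('spindle top',tri(T,c2(304,482),S,c4(578,172)),'collar',tri(T,c2(294,484),S,c4(577,231)))
print('front rim L',tri(T,c2(100,246),S,c4(235,190)),'rear',tri(T,c2(72,92),S,c4(73,182)))
u=[(T,c2(102,244),(-4,55,98)),(T,c2(400,192),(-4,-55,98)),(T,c2(72,90),(53,55,98)),(T,c2(370,38),(53,-55,98)),(T,c2(294,484),(-100,0,80)),(T,c2(306,482),(-100,0,100)),
(S,c4(578,172),(-100,0,100)),(S,c4(577,231),(-100,0,80)),(S,c4(234,190),(-4,55,98)),(S,c4(73,182),(53,55,98))]
p=fit(u,[563,85,11,0]);print(p)
x,y,a,z=p[0];z=0;c,s=np.cos(np.radians(a)),np.sin(np.radians(a))
W=lambda l:[x+c*l[0]-s*l[1],y+s*l[0]+c*l[1],l[2]+z]
print('spindle',W((-100,0,80)),'bolt',W((19,0,65)))
for j in (-25,-15,-8,0,8,15,25):   # spindle silhouette/edges for joint angles
    q=np.radians(a+j);C,D=np.cos(q),np.sin(q);o=np.array(W((-100,0,0)))
    f=lambda h,zz:[o+[C*i*h-D*k*h,D*i*h+C*k*h,zz] for i,k in((1,1),(1,-1),(-1,-1),(-1,1))]
    b=(proj(S,f(7,88))-[310,180])*6; t=(proj(T,f(7,96))-[395,155])*4.8;t0=(proj(T,f(7,80))-[395,155])*4.8
    print(j,np.round(np.sort(b[:,0])),'top',np.round(t).tolist())
Tp=cv2.imread('pics/top0.png');g=cv2.cvtColor(Tp,cv2.COLOR_BGR2GRAY);print(g[246:266,445:468])
g=cv2.cvtColor(cv2.imread('pics/side1.png'),cv2.COLOR_BGR2GRAY);print(g[203:224,396:418])
```

```text
spindle top (array([465.54956639,  69.80589244, 101.09058502]), np.float64(2.067514943159432)) collar (array([465.52678078,  68.52624135,  81.00003882]), np.float64(2.1661610409541754))
front rim L (array([548.04037043, 142.13400252, 100.87962319]), np.float64(3.1671226924882228)) rear (array([603.4216826 , 151.78137525,  96.9199966 ]), np.float64(2.723887132516325))
(array([562.63270977,  88.40108971,  11.12974632,   0.77475347]), array([-0.8, -0.3,  0.7, -0.7, -0.7, -0.8,  0.5, -1.2, -0.7,  0. , -0.3,
        0.1,  1.2,  0.1,  0.9,  0.3,  1.1,  1. ,  0.2, -0.8,  0. ]))
spindle [np.float64(464.5134517790919), np.float64(69.09794975573757), 80] bolt [np.float64(581.2753687833025), np.float64(92.06868630252318), 65]
-25 [550. 578. 584. 612.] top [[285.0, 457.0], [323.0, 467.0], [314.0, 505.0], [275.0, 495.0]]
-15 [551. 573. 589. 611.] top [[281.0, 459.0], [320.0, 463.0], [318.0, 502.0], [278.0, 499.0]]
-8 [552. 569. 593. 610.] top [[278.0, 462.0], [318.0, 460.0], [320.0, 500.0], [280.0, 501.0]]
0 [554. 565. 597. 608.] top [[276.0, 465.0], [315.0, 458.0], [323.0, 497.0], [284.0, 504.0]
[... 3477 characters left out ...]
8 146 148 179 230 247 247 244
  236 224 211 202]
 [253 254 254 254 253 240 197 167 158 155 153 152 158 200 244 252 253 253
  252 247 234 222]
 [253 254 254 254 253 246 224 207 198 192 185 181 193 230 250 254 254 254
  254 253 246 232]
 [250 253 254 254 254 252 248 245 243 241 235 231 235 249 253 254 254 254
  254 253 245 231]
 [232 244 249 252 252 252 252 252 252 252 251 250 250 252 253 254 253 253
  251 246 233 224]
 [208 215 226 235 242 245 249 250 251 251 251 251 251 251 250 249 246 241
  234 223 217 219]
 [209 203 202 206 210 218 225 231 235 239 240 240 239 236 232 226 219 215
  213 211 215 218]
 [213 211 207 203 200 201 206 209 211 215 219 220 218 216 215 210 207 214
  221 223 221 214]]
```

>>> arm_command(increments="-0.2 -0.12 0.05 0 0 -0.068 1; -0.45 -0.28 0.15 0 0 -0.068 1; -0.59 -0.367 0.246 0 0 -0.068 1; -0.593 -0.3675 0.246 0 0 -0.068 1; -0.593 -0.3675 0.246 0 0 -0.068 1")

```text
time_s: 1.4
ee_pos: [378.9, 343.9, 151.8]
orientation: [179.9, 0.0, 167.4]
force: [-0.5, 1.2, 0.5]
gripper_width: 1.001
gripper_force: 0.0
```

>>> arm_command(increments="0 -0.007 0.2 0 0 0 1; 0 -0.007 0.4 0 0 0 1; 0 -0.007 0.53 0 0 0 1; 0 -0.007 0.535 0 0 0 1; 0 -0.007 0.535 0 0 0 1")

```text
time_s: 2.02
ee_pos: [379.3, 342.5, 45.5]
orientation: [179.9, 0.1, 167.4]
force: [0.2, -0.2, 0.9]
gripper_width: 1.002
gripper_force: 0.0
```

>>> arm_command(increments="0 0 0 0 0 0 0.5; 0 0 0 0 0 0 0.2; 0 0 0 0 0 0 0; 0 0 0 0 0 0 0; 0 0 0 0 0 0 0")

```text
time_s: 2.65
ee_pos: [379.1, 341.4, 44.2]
orientation: [180.0, 0.0, 167.3]
force: [0.5, 0.0, 3.5]
gripper_width: 0.17
gripper_force: 59.2
```

>>> arm_command(increments="0 0 0 0 0 0 0; 0 0 0 0 0 0 0; 0 0 0 0 0 0 0")

```text
time_s: 3.02
ee_pos: [379.1, 341.5, 44.2]
orientation: [180.0, 0.0, 167.3]
force: [0.2, -0.2, 5.9]
gripper_width: 0.175
gripper_force: 59.4
```

>>> arm_command(increments="0 0 -0.2 0 0 0 0; 0 0 -0.45 0 0 0 0; 0 0 -0.62 0 0 0 0; 0 0 -0.63 0 0 0 0; 0 0 -0.63 0 0 0 0")

```text
time_s: 3.65
ee_pos: [378.4, 341.1, 168.6]
orientation: [-179.9, -0.1, 167.3]
force: [-0.1, -0.4, -2.0]
gripper_width: 0.174
gripper_force: 58.8
```

```bash
python3 -c "
from h import *
inc([465,69.4,170],[180,0,198])"
```

```text
at [378.4 341.1 168.6] [-1.799e+02 -1.000e-01  1.673e+02] t 3.65 F [-0.1 -0.4 -2. ] w 0.174 58.823845982551575
inc [-0.7204 -1.2307 -0.0065] [-0.0004 -0.0009 -0.3407]
```

>>> arm_command(increments="-0.1 -0.18 0 0 0 0 0; -0.25 -0.43 0 0 0 0 0; -0.4 -0.7 0 0 0 0 0; -0.52 -0.9 0 0 0 0 0; -0.52 -0.9 0 0 0 0 0")

```text
time_s: 4.28
ee_pos: [440.7, 140.3, 167.9]
orientation: [-179.9, -0.1, 167.1]
force: [-0.9, 1.1, -1.7]
gripper_width: 0.172
gripper_force: 59.1
```

```bash
python3 -c "
from h import *
inc([465,69.4,170],[180,0,198])"
```

```text
at [440.7 140.3 167.9] [-1.799e+02 -1.000e-01  1.671e+02] t 4.275 F [-0.9  1.1 -1.7] w 0.172 59.06071901321411
inc [-0.1975 -0.3182 -0.0109] [-2.000e-04 -1.700e-03 -3.436e-01]
```

>>> arm_command(increments="-0.05 -0.08 -0.01 0 0 -0.11 0; -0.11 -0.19 -0.01 0 0 -0.22 0; -0.17 -0.28 -0.01 0 0 -0.343 0; -0.198 -0.318 -0.01 0 0 -0.343 0; -0.198 -0.318 -0.01 0 0 -0.343 0")

```text
time_s: 4.9
ee_pos: [465.1, 72.5, 171.0]
orientation: [179.9, -0.1, -162.0]
force: [0.5, 0.8, -0.6]
gripper_width: 0.171
gripper_force: 59.0
```

Run:
```python
from h import *
import time
s=cam('side','side2');t=cam('top','top2');b=s['pixels'][:,:,::-1]
inc([465,69.4,170],[180,0,198])
p=proj(s,[[465,69.4,100]])[0];print(p)
x0,y0=360,150
A=cv2.resize(b[150:250,360:460],(600,600),interpolation=cv2.INTER_CUBIC)
cv2.imwrite('pics/c5.png',A)
```

```text
at [465.1  73.  171.4] [ 180.    -0.  -161.9] t 5.0 F [ 0.9  0.5 -0.5] w 0.173 59.04061675071716
inc [ 0.006  -0.0169  0.0069] [ 0.0005 -0.0004  0.0009]
[406.79825962 208.76361331]
```

View pics/c5.png

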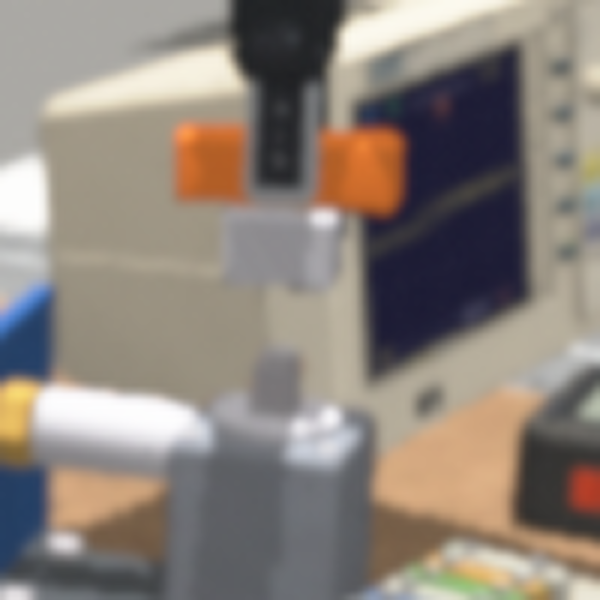

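c5: the hub silhouette spans 223–338 (bottom at about 285), the spindle spans 253–300 (top at about 350), and the bar spans 176–405. The handle hangs level, nearly above the spindle. I'll check the alignment numerically with projected models and the orange mask in the top view.

Run:
```python
from h import *
T,S=load('top'),load('side')
def box(o,a,lo,hi):
    c,s=np.cos(np.radians(a)),np.sin(np.radians(a))
    return [[o[0]+c*x-s*y,o[1]+s*x+c*y,o[2]+z] for x in(lo[0],hi[0]) for y in(lo[1],hi[1]) for z in(lo[2],hi[2])]
def sil(cm,P,org,k):
    q=(proj(cm,P)-org+.5)*k; return np.round([q[:,0].min(),q[:,0].max(),q[:,1].min(),q[:,1].max()],1)
for a in(10,14,18,22,26):
    o=(465.1,72.8,127)
    print(a,'hub',sil(S,box(o,a,(-17,-17,0),(17,17,22)),[360,150],6),'bar',sil(S,box(o,a,(-35,-8,22),(35,8,46)),[360,150],6),
     'spin',sil(S,box((465.1,72.8,80),a,(-7,-7,4),(7,7,14)),[360,150],6))
t=cv2.imread('pics/top2.png');h=cv2.cvtColor(t,cv2.COLOR_BGR2HSV)
m=cv2.inRange(h,(5,140,120),(22,255,255)); m[:, :400]=0;m[:200]=0;m[300:]=0;m[:,500:]=0
ys,xs=np.nonzero(m);print(len(xs),xs.min(),xs.max(),ys.min(),ys.max())
print(cv2.minAreaRect(np.c_[xs,ys].astype(np.float32)))
tt=(proj(T,box((465.1,72.8,127),18,(-35,-8,46),(35,8,46)))); print('pred top',np.round(tt,1).tolist(), tt.mean(0))
cv2.imwrite('pics/c6.png',cv2.resize(t[215:275,410:490],(800,600),interpolation=cv2.INTER_CUBIC))
```

```text
10 hub [214.2 353.  190.2 295.9] bar [169.5 407.2 117.6 224.7] spin [249.1 305.4 367.6 415.4]
14 hub [217.  350.1 190.8 295.2] bar [169.1 407.  119.2 222.9] spin [250.2 304.3 367.9 415.1]
18 hub [220.  346.8 191.4 294.5] bar [169.3 406.2 120.8 221. ] spin [251.5 303.  368.2 414.7]
22 hub [223.4 343.3 192.2 293.6] bar [170.  404.9 122.5 219.1] spin [252.9 301.6 368.6 414.3]
26 hub [227.1 342.1 193.  292.7] bar [171.4 405.2 124.2 217.1] spin [254.4 300.6 369.  413.9]
144 440 474 208 277
((460.5282287597656, 240.610107421875), (75.7295913696289, 14.294453620910645), 68.49856567382812)
pred top [[479.1, 273.5], [479.1, 273.5], [469.1, 276.5], [469.1, 276.5], [465.0, 230.1], [465.0, 230.1], [455.1, 233.1], [455.1, 233.1]] [467.06687814 253.28366655]
```

View pics/c6.png

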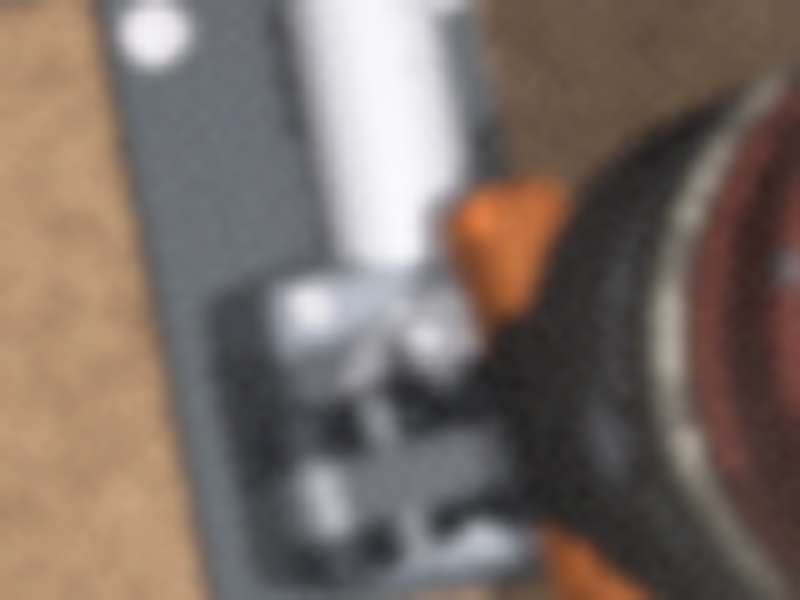

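Run:
```python
from h import *
T,S=load('top'),load('side')
a=atz(T,up(253,72,270,275,8),46)[:2]; al=atz(T,up(213,72,270,275,8),46)[:2]
n=atz(T,up(188,371,270,275,8),46)[:2]
print('before: end',a,'near',n,'mid',(a+n)/2,'len',np.linalg.norm(a-n))
b=atz(T,(410+50.7-.45,215+19.6-.45),173)[:2]
th=np.radians(18.4); L=np.linalg.norm(a-n)/2
print('now end',b,'centre',b-L*np.array([np.cos(th),np.sin(th)]))
print('spindle top-cam',atz(T,up(304,482,395,155,4.8),100), atz(T,up(294,484,395,155,4.8),80))
```

```text
before: end [410.55925701 335.61685925] near [344.1734371  348.56491115] mid [377.36634705 342.0908852 ] len 67.6367439572266
now end [494.38250902  83.27919334] centre [462.2930671  72.6044568]
spindle top-cam [464.66761527  69.06397317 100.        ] [464.59696879  67.78748803  80.        ]
```

```bash
python3 -c "
from h import *
inc([466.6,68.7,150],[180,0,198])"
```

```text
at [465.1  73.  171.4] [ 180.    -0.  -161.9] t 5.0 F [ 0.9  0.5 -0.5] w 0.173 59.04061675071716
inc [-0.0006 -0.0227  0.1069] [ 0.0005 -0.0004  0.0009]
```

>>> arm_command(increments="0 -0.023 0.05 0 0 0 0; 0 -0.023 0.107 0 0 0 0; 0 -0.023 0.107 0 0 0 0; 0 -0.023 0.107 0 0 0 0")

```text
time_s: 5.5
ee_pos: [466.9, 67.9, 150.4]
orientation: [180.0, -0.0, -161.8]
force: [0.3, 0.0, -0.9]
gripper_width: 0.175
gripper_force: 59.0
```

```bash
python3 -c "
from h import *
inc([466.6,68.7,138],[180,0,198])
print(telemetry.sense()['joint_vel'])"
```

```text
at [466.9  67.9 150.4] [ 180.    -0.  -161.8] t 5.5 F [ 0.3  0.  -0.9] w 0.175 59.03822958469391
inc [0.0001 0.0041 0.0618] [ 0.0001 -0.      0.0022]
[-0.10621575 -0.17944354  0.59534318  0.07136153 -0.04362212 -0.06224105]
```

>>> arm_command(increments="0 0.003 0.02 0 0 0 0; 0 0.003 0.035 0 0 0 0; 0 0.003 0.045 0 0 0 0; 0 0.003 0.055 0 0 0 0; 0 0.003 0.055 0 0 0 0")

```text
time_s: 6.12
ee_pos: [466.7, 68.6, 139.2]
orientation: [180.0, 0.0, -161.8]
force: [-0.0, 1.9, -1.4]
gripper_width: 0.172
gripper_force: 59.0
```

>>> arm_command(increments="0 0 0.01 0 0 0 0; 0 0 0.02 0 0 0 0; 0 0 0.03 0 0 0 0; 0 0 0.03 0 0 0 0")

```text
time_s: 6.62
ee_pos: [466.7, 68.7, 133.1]
orientation: [180.0, 0.0, -161.8]
force: [-0.1, 5.5, -0.8]
gripper_width: 0.17
gripper_force: 59.1
```

>>> arm_command(increments="0 0.004 0.01 0 0 0 0; 0 0.004 0.02 0 0 0 0; 0 0.004 0.03 0 0 0 0; 0 0.004 0.035 0 0 0 0; 0 0.004 0.035 0 0 0 0")

```text
time_s: 7.25
ee_pos: [466.6, 69.0, 126.3]
orientation: [-180.0, -0.0, -161.8]
force: [2.3, 0.6, -2.2]
gripper_width: 0.177
gripper_force: 59.0
```

>>> arm_command(increments="0 0 0.01 0 0 0 0; 0 0 0.015 0 0 0 0; 0 0 0.02 0 0 0 0; 0 0 0.02 0 0 0 0")

```text
time_s: 7.75
ee_pos: [466.6, 69.1, 124.1]
orientation: [-180.0, 0.0, -161.8]
force: [-6.8, 1.2, 16.0]
gripper_width: 0.174
gripper_force: 61.3
```

Firm stop at 124.1, as expected for fully home. Releasing and rising.

>>> arm_command(increments="0 0 -0.005 0 0 0 0.3; 0 0 -0.005 0 0 0 0.6; 0 0 -0.005 0 0 0 0.6; 0 0 -0.005 0 0 0 0.6; 0 0 -0.005 0 0 0 0.6")

```text
time_s: 8.38
ee_pos: [466.5, 69.2, 123.3]
orientation: [180.0, -0.0, -161.8]
force: [1.1, 0.2, 0.9]
gripper_width: 0.599
gripper_force: 0.0
```

>>> arm_command(increments="0 0 -0.1 0 0 0 0.6; 0 0 -0.3 0 0 0 0.6; 0 0 -0.5 0 0 0 0.6; 0 0 -0.5 0 0 0 0.6; 0 0 -0.5 0 0 0 0.6")

```text
time_s: 9.0
ee_pos: [466.4, 69.2, 222.8]
orientation: [180.0, -0.0, -161.8]
force: [-0.1, -0.4, -1.4]
gripper_width: 0.597
gripper_force: 0.0
```

Run:
```python
from h import *
inc([581,92,200],[180,0,191])
s=cam('side','side3')['pixels'][:,:,::-1]
A=cv2.resize(s[170:270,310:443],(798,600),interpolation=cv2.INTER_CUBIC)
cv2.imwrite('pics/c7.png',A)
S,T=load('side'),load('top')
print('pred bolt side c7',(proj(S,[[581.3,92.1,65]])-[310,170])*6)
```

```text
at [466.4  69.2 222.8] [ 180.    -0.  -161.8] t 9.0 F [-0.1 -0.4 -1.4] w 0.597 0.0
inc [-0.5799 -0.0706  0.1137] [ 0.0002 -0.0003  0.0801]
pred bolt side c7 [[230.63091622 295.02341809]]
```

View pics/c7.png

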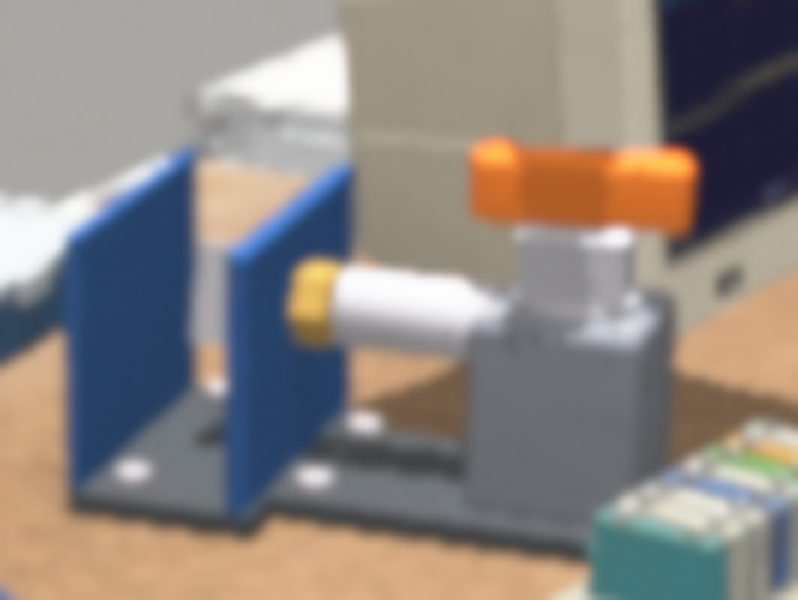

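c7: the handle sits upright and home on the collar: hub 518–632, base about 310, bar level at (583,185). The bracket is clear. Next is the bolt.

>>> arm_command(increments="-0.15 -0.02 0.0 0 0 0.04 0.6; -0.35 -0.04 0 0 0 0.08 0.6; -0.55 -0.07 0 0 0 0.08 0.6; -0.58 -0.0706 0.1 0 0 0.08 0.6; -0.58 -0.0706 0.11 0 0 0.08 0.6")

```text
time_s: 9.68
ee_pos: [579.3, 92.2, 198.0]
orientation: [179.9, -0.3, -169.0]
force: [-0.9, -0.5, 0.9]
gripper_width: 0.601
gripper_force: 0.0
```

Run:
```python
from h import *
T=load('top');print(atz(T,up(240,157,395,155,4.8),82))
inc([581.5,92,150],[180,0,191.1]); inc([581.5,92,70],[180,0,191.1])
```

```text
[582.47064881  87.94424264  82.        ]
at [579.3  92.2 198. ] [ 179.9   -0.3 -169. ] t 9.675 F [-0.9 -0.5  0.9] w 0.601 0.0
inc [-0.012  -0.0033  0.2401] [ 0.0009 -0.0034 -0.0008]
at [579.3  92.2 198. ] [ 179.9   -0.3 -169. ] t 9.675 F [-0.9 -0.5  0.9] w 0.601 0.0
inc [-0.0141 -0.0038  0.64  ] [ 0.0009 -0.0034 -0.0008]
```

>>> arm_command(increments="-0.012 -0.003 0.15 0 -0.003 0 0.6; -0.013 -0.003 0.3 0 -0.003 0 0.6; -0.013 -0.003 0.43 0 -0.003 0 0.6; -0.013 -0.003 0.45 0 -0.003 0 0.6; -0.013 -0.003 0.45 0 -0.003 0 0.6")

```text
time_s: 10.3
ee_pos: [583.5, 91.8, 112.2]
orientation: [-180.0, 0.3, -169.0]
force: [0.7, 0.1, -0.1]
gripper_width: 0.6
gripper_force: 0.0
```

Run:
```python
from h import *
inc([582,92,70],[180,0,191.1])
```

```text
at [583.5  91.8 112.2] [-180.     0.3 -169. ] t 10.3 F [ 0.7  0.1 -0.1] w 0.6 0.0
inc [0.0083 0.0022 0.2112] [-0.0001  0.0033 -0.001 ]
```

>>> arm_command(increments="0.005 0 0.05 0 0.002 0 0.6; 0.005 0.001 0.1 0 0.002 0 0.6; 0.005 0.001 0.15 0 0.002 0 0.6; 0.005 0.001 0.2 0 0.002 0 0.6; 0.005 0.001 0.205 0 0.002 0 0.6")

```text
time_s: 10.92
ee_pos: [582.3, 92.0, 69.2]
orientation: [180.0, -0.0, -169.0]
force: [-0.5, -0.3, 0.5]
gripper_width: 0.603
gripper_force: 0.0
```

>>> arm_command(increments="0 0 0 0 0 0 0.4; 0 0 0 0 0 0 0.25; 0 0 0 0 0 0 0; 0 0 0 0 0 0 0; 0 0 0 0 0 0 0")

```text
time_s: 11.55
ee_pos: [584.7, 92.8, 71.6]
orientation: [179.9, 0.3, -169.0]
force: [5.6, 4.9, 0.8]
gripper_width: 0.155
gripper_force: 108.3
```

>>> arm_command(increments="0 0 0 0 0 0 0; 0 0 0 0 0 0 0; 0 0 0 0 0 0 0; 0 0 0 0 0 0 0; 0 0 0 0 0 0 0")

```text
time_s: 12.18
ee_pos: [584.7, 92.8, 71.6]
orientation: [179.9, 0.3, -169.0]
force: [4.8, 5.7, 1.0]
gripper_width: 0.148
gripper_force: 108.3
```

>>> arm_command(increments="-0.006 0 -0.006 0 0 0 0; -0.012 0.003 -0.01 0 0 0 0; -0.012 0.003 -0.01 0 0 0 0; -0.012 0.003 -0.01 0 0 0 0; -0.012 0.003 -0.01 0 0 0 0")

```text
time_s: 12.8
ee_pos: [584.7, 92.8, 71.7]
orientation: [180.0, 0.0, -169.0]
force: [1.0, -1.1, -13.2]
gripper_width: 0.151
gripper_force: 107.6
```

Run:
```python
from h import *
inc([582,92,70],[180,0,191.1]); s=cam('side','side4')['pixels'][:,:,::-1]; t=cam('top','top4')['pixels'][:,:,::-1]
A=cv2.resize(s[150:270,310:430],(600,600),interpolation=cv2.INTER_CUBIC)
cv2.imwrite('pics/c8.png',A)
```

```text
at [584.7  92.8  71.7] [ 180.    0. -169.] t 12.8 F [  1.   -1.1 -13.2] w 0.151 107.5781500339508
inc [ 0.0143 -0.0015  0.0085] [ 0.      0.0003 -0.0011]
```

View pics/c8.png

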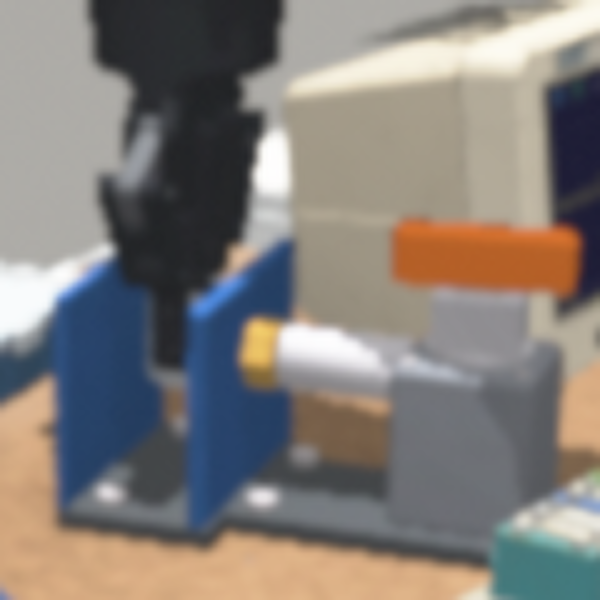

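c8: the fingers are in the gap on the head at about (170,350), and the handle is still seated upright at (485,290). The tool no longer follows small commands, so the grip is firm. I'll ease off the upward pull and hand in.

>>> arm_command(increments="0 0 0.008 0 0 0 0; 0 0 0.008 0 0 0 0; 0 0 0.008 0 0 0 0; 0 0 0.008 0 0 0 0")

```text
time_s: 13.4
ee_pos: [584.8, 92.9, 71.6]
orientation: [-180.0, 0.0, -169.0]
force: [-5.7, -2.1, -2.7]
gripper_width: 0.154
gripper_force: 108.2
```

```bash
python3 -c "
from h import *
inc([582,92,70],[180,0,191.1]); print(finish_job())"
```

```text
at [584.8  92.9  71.6] [-180.    0. -169.] t 13.4 F [-5.7 -2.1 -2.7] w 0.154 108.230642080307
inc [ 0.0145 -0.0015  0.008 ] [-0.0002  0.0005 -0.001 ]
the job is handed in; nothing more can be done
None
```

I handed the job in at 13.4 s: the larger handle is fully home on the spindle and released, and the fingers hold the bolt head by its flats at a reading of about 108 N; the hand-in returned no verdict, and I judged the bolt upright from the finger opening, not from a direct view.

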